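# Close up the component case

## Robot

A 7-joint arm with a two-finger parallel gripper is mounted at the origin on the work surface. World frame = base frame: x ahead of the robot, y to its left, z up, the work surface at z = 0. Lengths are in m, angles in rad, forces in N, time in s.
With the tool pointing down it reaches from about 0.35 to 0.9 m from the base axis. Payload 8.1 kg.
Tool frame: the origin (TCP) lies midway between the tips of the shut fingers; the grasp point (between the pads) lies 19 mm behind it; z points along the fingers, y is the line along which they close (so a half turn about z gives the same grasp; the last joint's range is limited). The gripper opens to 92 mm and grips with 3 to 60 N. Pads are 19 mm wide; open, the fingers measure 130 mm over their backs; the gripper's body (75 mm by 190 mm) begins 47 mm behind the grasp point.
Start: joints at [-1.429, 0.434, 0.025, 1.573, -0.012, 1.134, -0.075], TCP at [0.152, 0.606, 0.227] pointing down, gripper open.
Joint ranges: [-2.62, 2.62], [-0.44, 2.09], [-1.27, 1.32], [0.08, 2.57], [-1.32, 4.46], [0.12, 2], [-2.74, 2.74]. Speed limits (rad/s): [2.22, 2.22, 3.01, 3.01, 3.14, 3.14, 3.14].

## Interface

Orientations are given as a rotation vector (axis times angle).
In Python, from cell import arm gives the robot as it stands.
- The arm moves only by the tool move_arm, never from a script. Its argument "motion" is a list of rows, each an object of numbers: "tx", "ty", "tz": the shift along the tool's x, y, z normalised to -1 to 1, where 1 is 1000 mm; "twist": the turn about the tool's z normalised to -1 to 1, where 1 is pi/2 rad. In form: [{"tx": .., "ty": .., "tz": .., "twist": ..}, ...]. A call has 1 to 12 rows; each row shifts and turns the commanded pose from where the row before left it, along the tool's axes as they then stand; what a row does not reach is not made up. A row lasts 1/10 s, in which the tool goes at most 50 mm and 8.59 degrees, less where a joint would pass 70% of its speed; a pose out of reach is approached as far as the arm can. A call with a number of a shift or a turn outside -1 to 1 is refused whole. A call with a gripper value outside its range is refused whole. "gripper" is the gripper's target within -1 to 1 (shut at 1, half-way at 0, fully open at -1), set as the call begins (left out, the last holds). The fingers move at their own pace and stop on an object; "squeeze" is the grip in N (left out, the last holds). Time passes only in rows, so rows that do not move let the fingers close. It gives the time, the measured TCP pose, the force, the opening and the grip force at its end, in the units of the state.
- arm.observe(): the state, without advancing time (a new reading comes with each control period).
- arm.get_image(name): name is "scene" or "top"; returns the picture (480x640x3 uint8, red, green, blue); there is no depth.
- arm.calibration(name): a dict with "K" (3x3 intrinsics, pixels), "k1" (the pictures are not rectified: a ray, as slopes to the right and down, at radius r is drawn at 1 + k1 r^2 times it, then the intrinsics apply), "T" (4x4, takes a point from camera to world coordinates). Camera axes: x right, y down, z forward; pixel columns grow to the right and rows downward; lengths in m; the calibration is good to about 2 mm. A picture is of the moment at which its call begins. calibration takes no time and is no camera call.
- arm.sign_off(): hands the job in; it is judged then, once.
Trained networks look in the newest picture that a camera, given by its name, has taken for a name from the list of things; names that differ only in an ending like _2 or _b are one class to them, and where a whole thing is asked for, a point or a joint stands for the part that bears it (a point fixed in the world has none). Each returns a list of dicts, best first, with "conf" (0 to 1); they miss things now and then, are a little off and sometimes report something else, mostly with a low value. They report only what shows in the picture. A call takes as long as a camera call. They do not tell look-alikes from the thing itself.
- arm.look_for(camera, query): "point" ([column, row] as shares, 0 to 1, of the picture: columns of its width, rows of its height, amid what is visible of it).
- arm.regions_of(camera, query): "region" (480x640 bool, what is visible of it) and "point" ([column, row] as shares, 0 to 1, of the picture: columns of its width, rows of its height, amid what is visible of it).
- arm.place_of(camera, query): "point" ([column, row] as shares, 0 to 1, of the picture: columns of its width, rows of its height: a listed point, or the origin of a listed thing).
The state is a dict: "clock": time; "joints": joint angles; "dq": joint speeds; "joint_efforts": joint torques, N m; "position": TCP position; "ee_rot": TCP orientation; "force": force on the tool from outside, world axes, zero at the start; "ft_torque": the same for the moment, N m; "width": opening from 0.0 (shut) to 1.0 (fully open); "gripper_force": force on a finger pad.
Only numpy, scipy, OpenCV 4.12 (cv2) and the standard library are available. Lean on these libraries where they do the work, as an engineer would, in place of code of your own. Each camera call takes 0.05 s, during which the arm holds its last target. There are 200 camera calls.

## Task

The component case on the assembly bench has been left open: push both of its drawers fully home with the fingertips, gently enough that the little relays in them stay standing, and then push its raised lid down until it is fully shut, without slamming it. Only push, from the outside: do not grip anything, reach inside the drawers, touch the lid's underside or lift anything, and leave everything else on the bench where it is.

Things in the scene. Friction and masses are not known exactly. Their poses are not given: they have to be found in the camera images.
- case: grey sheet-steel component case, screwed to the bench: 160 deep (x) x 300 wide (y) x 95 mm high without its lid, two drawers side by side in the lower part (up to 58 mm), an open tray with small stock above them, its contents below the rim. Origin: centre of its underside on the bench; +x points from its front (drawer side, towards the robot) to its back (hinge side), +y to its left, z up. Two steel feet, 3 mm thick, stick out 16 mm at its two sides
- drawer0 (a joint): how far the left (+y) drawer is pulled out, m: 0 fully home, at most 0.10; it slides along the case's x axis and opens towards -x. Friction about 2 N plus 8 N per m/s; it stays where it is left
- drawer1 (a joint): the same for the right (-y) drawer
- drawer0_face (a point): centre of the outer front face of the left drawer; the front panel is 143 wide, 48 high (8 to 56 mm above the bench), 8 mm thick, flat, with no handle; its inner side is not to be touched. Axes as the case: x from front to back, y to the left, z up. The outward normal is -x. With the drawer home this point is at (-88, +75.5, 32) mm in the case's frame
- drawer1_face (a point): the same for the right drawer; home at (-88, -75.5, 32) mm in the case's frame
- lid (a joint): opening angle of the lid, rad: 0 fully shut and lying on the rim, about 1.57 upright, at most 1.6. Its hinge runs along the case's y axis; the free edge rises from the front and swings towards the back. The hinge is stiff (about 0.5 N m): the lid stays at any angle and has to be pushed all the way down
- lid_hinge (a point): middle of the hinge line, (80, 0, 95) mm in the case's frame. This frame turns with the lid: its -x axis points along the lid to the free edge, its z axis is the normal of the lid's outer (upper) face
- lid_edge (a point): middle of the lid's free edge on its outer face, 170 mm from the hinge line. The lid is a flat grey plate 170 x 304 x 5 mm, the outer face 6 mm above the hinge line when shut (101 mm above the bench), with a 12 mm lip turned down along the free edge; its underside is not to be touched
- relay0: white relay block 22 x 28 x 32 mm with a black top, standing loose in the left drawer close behind its front panel; origin at the centre of its underside, 9 mm above the bench
- relay1: the same in the right drawer
- contactor: bystander: white contactor 60 x 45 mm with a narrower black top, 72 mm high, standing close to the case, in front of it or beside it; origin under its centre
- breakers: bystander: white three-pole breaker block 68 x 54 x 72 mm with three black toggles, close to the case; origin under its centre
- carton: bystander: small cardboard carton 70 x 55 x 50 mm, close to the case; origin under its centre
- screwdriver: bystander: green-handled screwdriver lying on the bench
- wrench: bystander: steel wrench lying on the bench
- bottle: bystander: clear water bottle, 66 mm across, 200 mm high; origin under its centre
Not all that is in view belongs to the job. Leave any blue or purple look-alike of the relay0 alone.

How it is judged:
On the way, in this order (a step that is already met when the one before it is completed fails the run):
1. both drawers fully home, the lid still open (value of joint each of drawer0, drawer1 below 0.004 m and value of joint lid above 0.5 rad), for 0.2 s.
2. the lid fully shut (value of joint each of drawer0, drawer1 below 0.004 m and value of joint lid below 0.035 rad), for 0.2 s.
At the end, for the whole second after the job is handed in: Both drawers within 4 mm of home, the lid within 0.035 rad (2 degrees) of shut, both relays standing in their drawers (tilt below 0.35 rad), and every bystander within 20 mm of its starting place (all of step 2 and angle between each of relay0, relay1's own z axis and vertical below 0.35 rad and z of relay0 in the frame of drawer0_face below -0.013 m and z of relay1 in the frame of drawer1_face below -0.013 m and distance of each of contactor, breakers, carton, screwdriver, wrench, bottle from where it was at the start of the episode below 0.02 m); the robot touches nothing.
It fails at once if a relay is tipped over or lifted out of its drawer (angle between any of relay0, relay1's own z axis and vertical above 0.6 rad or z of relay0 in the frame of drawer0_face above -0.008 m or z of relay1 in the frame of drawer1_face above -0.008 m).
It fails at once if the fingers touch a relay, the inside of a drawer front or the lid's underside (gripping or hooking instead of pushing from outside) (contact force between the fingers and relay0 above 1 N or contact force between the fingers and relay1 above 1 N or contact force between the fingers and drawer0_c5 above 1 N or contact force between the fingers and drawer1_c5 above 1 N or contact force between the fingers and drawer0_c1 above 1 N or contact force between the fingers and drawer1_c1 above 1 N or contact force between the fingers and lid_c2 above 1 N).
It fails at once if the lid is slammed (closes faster than 2.5 rad/s) (velocity of joint lid below -2.5 rad/s).
It fails at once if a bystander is moved by more than 20 mm (distance of any of contactor, breakers, carton, screwdriver, wrench, bottle from where it was at the start of the episode above 0.02 m).
It also fails if it takes over 64 s, if anything falls off the work surface, if the arm or the gripper's body presses on something with over 40 N, if the wrist force passes 120 N, or if a joint passes its speed limit or range.

## Working session

There is one attempt and no reset: what is moved stays moved. The work goes in short steps, Python scripts to look and compute and a tool call to move; the robot and the scene stay as the last step left them, time stands still between calls to the robot, and variables do not carry over. Pictures are saved under pics/ and viewed, at most 10 in all, crops included, and the job is handed in when it is done.

Besides the shell and the picture viewer there is one more tool, called after "Call:" as name(argument=value, ...), one argument or row to a line, values as JSON. move_arm: Moves the arm, as the interface text tells. Scaled input: -1 to 1 covers 1000 mm each way for a shift and pi/2 rad each way for a turn. Its arguments: {"type":"object","properties":{"motion":{"type":"array","items":{"type":"object","properties":{"tx":{"type":"number"},"ty":{"type":"number"},"tz":{"type":"number"},"twist":{"type":"number"}}}},"gripper":{"type":"number"},"squeeze":{"type":"number"}},"required":["motion"]}

```bash
mkdir -p pics; python3 - <<'E'
from cell import arm
import cv2
for n in("scene","top"):
    im=arm.get_image(n); cv2.imwrite(f"pics/{n}0.png",im[:,:,::-1])
    c=arm.calibration(n); print(n,c["K"],c["k1"],c["T"])
    for q in["case","drawer0_face","drawer1_face","lid_hinge","lid_edge","relay0","relay1","contactor","breakers","carton","bottle","screwdriver","wrench"]:
        print(q,[(round(d["conf"],2),round(d["point"][0]*640),round(d["point"][1]*480)) for d in arm.place_of(n,q)[:3]])
print(arm.observe())
E
```

```text
scene [[572.05665395   0.         316.60012951]
 [  0.         572.05665395 245.77817562]
 [  0.           0.           1.        ]] 0.05007618386018428 [[-0.87848814  0.37785459 -0.29237733  0.92145689]
 [ 0.47748839  0.67358857 -0.56416601  0.67316914]
 [-0.01623069 -0.63521992 -0.77216075  1.08910953]
 [ 0.          0.          0.          1.        ]]
case [(0.62, 275, 275)]
drawer0_face [(0.71, 336, 279)]
drawer1_face [(0.47, 274, 273)]
lid_hinge [(0.91, 236, 251), (0.19, 297, 356)]
lid_edge [(0.64, 266, 204)]
relay0 [(0.59, 412, 279), (0.52, 323, 289), (0.49, 314, 243)]
relay1 [(0.59, 412, 279), (0.52, 323, 289), (0.49, 314, 243)]
contactor []
breakers [(0.8, 361, 260), (0.3, 234, 252)]
carton [(0.92, 297, 355)]
bottle [(0.7, 242, 162)]
screwdriver [(0.87, 331, 162)]
wrench [(0.58, 494, 362)]
top [[587.67005124   0.         326.83091769]
 [  0.         587.67005124 238.67083288]
 [  0.           0.           1.        ]] -0.18320768405461793 [[-0.02249387 -0.9872346   0.15767645  0.31741281]
 [-0.99941984  0.0181707  -0.02880628 -0.03410865]
 [ 0.02557347 -0.15823294 -0.9870705
[... 589 characters left out ...]
oints': array([-1.42858652,  0.43449163,  0.025002  ,  1.57321655, -0.01162224,
        1.13402459, -0.07506345]), 'dq': array([-2.31714355e-04, -6.75814074e-05, -3.59540683e-04, -1.57354546e-03,
       -8.76948827e-04, -2.08898316e-03,  1.17001807e-03]), 'joint_efforts': array([-4.55622876e-05, -6.67664123e+01,  9.84024704e-01, -3.14808083e+01,
       -6.07284182e-02,  3.28260055e-02, -1.04378682e-06]), 'position': array([0.15150242, 0.60635441, 0.22674064]), 'ee_rot': array([-3.83679029e-01, -3.11806822e+00, -8.51228448e-06]), 'force': array([0.63644327, 0.34801889, 0.44041394]), 'ft_torque': array([ 0.02567641, -0.00798845,  0.00207868]), 'gripper_force': 0.0, 'width': 0.9966556168558958}
```

View pics/scene0.png

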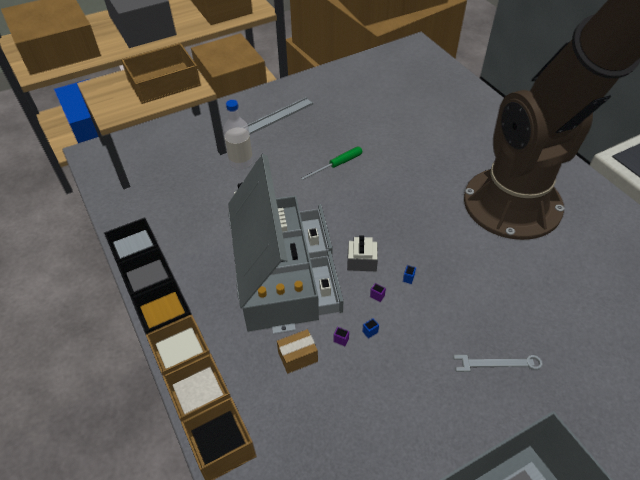

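View pics/top0.png

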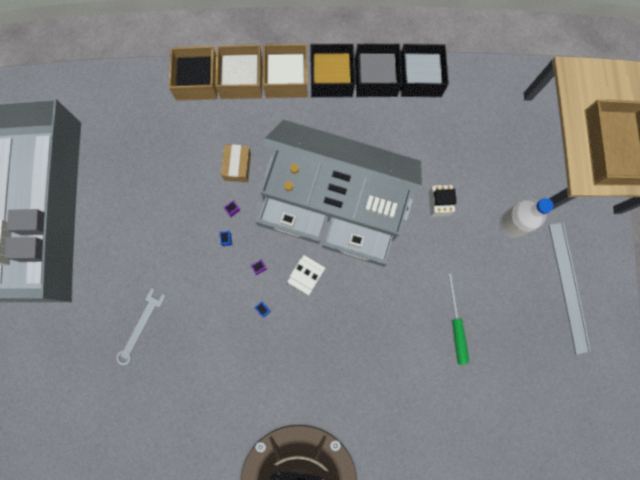

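The scene view shows the case with its lid near upright and both drawers out. The breakers stand in front of the left drawer (top view, about 306,275), and the contactor is to the right of the case (444,200). I'll zoom in to pick corners.

```bash
python3 - <<'E'
import cv2
a=cv2.imread("pics/top0.png")[110:305,225:475]; cv2.imwrite("pics/tc.png",cv2.resize(a,None,fx=3,fy=3,interpolation=cv2.INTER_CUBIC))
a=cv2.imread("pics/scene0.png")[150:340,215:425]; cv2.imwrite("pics/sc.png",cv2.resize(a,None,fx=3,fy=3,interpolation=cv2.INTER_CUBIC))
E
```

```text
(no output)
```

View pics/tc.png

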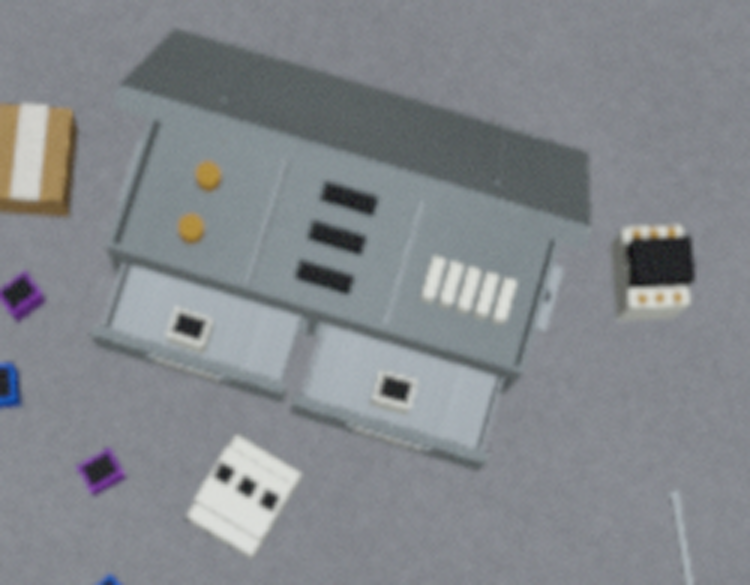

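View pics/sc.png

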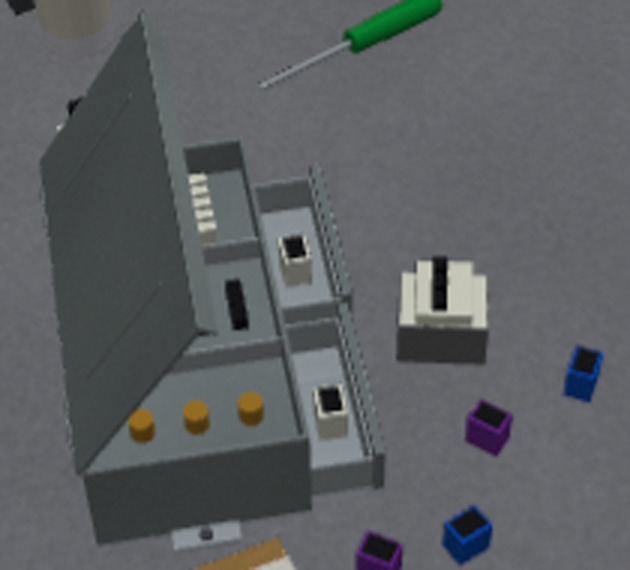

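```bash
cat > h.py <<'E'
import numpy as np
from cell import arm
from scipy.optimize import least_squares
def proj(n,P):
    c=arm.calibration(n);T=np.linalg.inv(c["T"]);p=T[:3,:3]@P+T[:3,3]
    s=p[:2]/p[2];s=s*(1+c["k1"]*(s@s));return c["K"][:2,:2]@s+c["K"][:2,2]
def world(n,uv,z):
    c=arm.calibration(n)
    s0=np.linalg.solve(c["K"],[*uv,1])[:2];s=s0
    for _ in range(9): s=s0/(1+c["k1"]*(s@s))
    d=c["T"][:3,:3]@[*s,1];o=c["T"][:3,3];return o+d*(z-o[2])/d[2]
E
cat > fit.py <<'E'
from h import *
t=lambda u,v:(u/3+225,v/3+110)
s=lambda u,v:(u/3+215,v/3+150)
L=lambda a,x,y,z:np.array([.08-x*np.cos(a)+z*np.sin(a),y,.095+x*np.sin(a)+z*np.cos(a)])
C=[("top",t(110,253),lambda p:[-.08,.15,.095]),("top",t(520,378),lambda p:[-.08,-.15,.095]),
("top",t(96,332),lambda p:[-.088-p[3],.147,.056]),("top",t(283,389),lambda p:[-.088-p[3],.004,.056]),
("top",t(294,404),lambda p:[-.088-p[4],-.004,.056]),("top",t(484,460),lambda p:[-.088-p[4],-.147,.056]),
("scene",s(100,543),lambda p:[.08,.15,0]),("scene",s(310,510),lambda p:[-.08,.15,0]),("scene",s(308,437),lambda p:[-.08,.15,.095]),
("scene",s(383,455),lambda p:[-.088-p[3],.147,.056]),("scene",s(318,165),lambda p:[-.088-p[4],-.147,.056]),
("scene",s(140,12),lambda p:L(p[5],.17,-.152,.006)),("scene",s(205,332),lambda p:L(p[5],.17,.152,.006)),
("scene",s(80,472),lambda p:L(p[5],0,.152,.006)),
("top",t(175,30),lambda p:L(p[5],.17,.152,.006)),("top",t(588,152),lambda p:L(p[5],.17,-.152,.006))]
C=[c for i,c in enumerate(C) if i<14]
def W(p,q):
    c,s_=np.cos(p[2]),np.sin(p[2]);return np.array([p[0]+c*q[0]-s_*q[1],p[1]+s_*q[0]+c*q[1],q[2]])
f=lambda p:np.concatenate([proj(n,W(p,g(p)))-uv for n,uv,g in C])
r=least_squares(f,[.55,-.05,-.28,.05,.05,1.3],loss="soft_l1")
print(r.x.round(4)); print(r.fun.reshape(-1,2).round(1) if r.fun.size==2*len(C) else f(r.x).reshape(-1,2).round(1))
p=r.x
for n in(0,1): print("face",n,W(p,[-.088-p[3+n],(.0755,-.0755)[n],.032]).round(3))
inv=lambda w:(lambda d:[np.cos(p[2])*d[0]+np.sin(p[2])*d[1],-np.sin(p[2])*d[0]+np.cos(p[2])*d[1]])(w[:2]-p[:2])
print("breakers top corners in case frame",[np.round(inv(world("top",t(*q),.065)),3) for q in((238,436),(300,476),(250,553),(188,512))])
print("contactor",[np.round(inv(world("top",t(*q),.06)),3) for q in((620,228),(685,228),(690,305))])
print("lid lo edge",W(p,L(p[5],.17,0,.006)))
E
python3 fit.py
```

```text
[ 0.6338 -0.0993 -0.3175  0.0434  0.0505  0.9669]
[[-2.1 -1.5]
 [ 0.6 -0.9]
 [-2.  -0.5]
 [ 0.2  0.2]
 [-0.8 -0.5]
 [ 1.   0.6]
 [-0.2  0.6]
 [ 1.5 -0.3]
 [ 1.6 -0.2]
 [-0.1 -0.8]
 [-0.2 -1.3]
 [ 1.7 -0.7]
 [-0.4 -1.7]
 [-0.9  0.6]]
face 0 [0.533 0.014 0.032]
face 1 [ 0.479 -0.128  0.032]
breakers top corners in case frame [array([-0.173,  0.024]), array([-0.187, -0.025]), array([-0.248, -0.007]), array([-0.234,  0.042])]
contactor [array([ 0.051, -0.192]), array([ 0.066, -0.238]), array([ 0.012, -0.256])]
lid lo edge [ 0.62281959 -0.09563262  0.23833713]
```

```bash
python3 - <<'E'
s=open("fit.py").read()
s=s.replace('t(175,30),lambda p:L(p[5],.17,.152,.006)','t(122,88),lambda p:L(p[5],.17,.152,.006)').replace('t(588,152),lambda p:L(p[5],.17,-.152,.006)','t(590,222),lambda p:L(p[5],.17,-.152,.006)').replace("if i<14","")
s+='''
print("purple/blue",[np.round(inv(world("top",t(*q),.03)),3) for q in((100,470),(22,295),(0,385))],"carton",np.round(inv(world("top",t(70,210),.05)),3))
np.save("p.npy",p)
'''
open("fit.py","w").write(s)
open("plan.py","w").write('''
from h import *
from scipy.spatial.transform import Rotation as Ro
p=np.load("p.npy"); o=arm.observe(); R=Ro.from_rotvec(o["ee_rot"]).as_matrix()
c,s=np.cos(p[2]),np.sin(p[2]); M=np.array([[c,-s,0],[s,c,0],[0,0,1]])
def case(): return M.T@(o["position"]-[p[0],p[1],0])
def to(q,twist=0):
    "tool shift in mm to case-frame point, axes after twist (rad)"
    Rt=R@Ro.from_rotvec([0,0,twist]).as_matrix()
    return (1000*Rt.T@(M@np.array(q)+[p[0],p[1],0]-o["position"])).round(1)
def info(): print("t",o["clock"],"case mm",(1000*case()).round(1),"F",(M.T@o["force"]).round(1),"w",round(o["width"],2))
''')
E
python3 fit.py; python3 - <<'E'
from plan import *
info(); Rc=M.T@R; print(Rc.round(3))
y=np.arctan2(Rc[1,1],Rc[0,1]); 
for tgt in(np.pi/2,-np.pi/2): print("twist",-(tgt-y),to([-.20,.09,.20],-(tgt-y)))
E
```

```text
Traceback (most recent call last):
  File "fit.py", line 17, in <module>
    r=least_squares(f,[.55,-.05,-.28,.05,.05,1.3],loss="soft_l1")
  File "fit.py", line 16, in <lambda>
    f=lambda p:np.concatenate([proj(n,W(p,g(p)))-uv for n,uv,g in C])
                               ~~~~^^^^^^^^^^^^^
  File "h.py", line 5, in proj
    c=arm.calibration(n);T=np.linalg.inv(c["T"]);p=T[:3,:3]@P+T[:3,3]
ValueError: time passes only in moves, steps and waits
Traceback (most recent call last):
  File "plan.py", line 4, in <module>
    p=np.load("p.npy"); o=arm.observe(); R=Ro.from_rotvec(o["ee_rot"]).as_matrix()
FileNotFoundError: [Errno 2] No such file or directory: 'p.npy'
```

Too many calls to the cell in one script, so I'll cache the calibration.

```bash
sed -i 's/^def proj/from functools import cache\ncal=cache(lambda n:arm.calibration(n))\ndef proj/; s/c=arm.calibration(n)/c=cal(n)/' h.py
python3 fit.py; python3 - <<'E'
from plan import *
info(); Rc=M.T@R; print(Rc.round(3))
y=np.arctan2(Rc[1,1],Rc[0,1]); 
for tgt in(np.pi/2,-np.pi/2): print("twist",-(tgt-y),to([-.20,.09,.20],-(tgt-y)))
E
```

```text
[ 0.6343 -0.0993 -0.314   0.0435  0.0513  0.9788]
[[-2.1 -1.4]
 [ 0.8 -1.3]
 [-1.9 -0.4]
 [ 0.5  0.1]
 [-0.6 -0.3]
 [ 1.2  0.6]
 [-0.1  0.7]
 [ 1.5 -0.4]
 [ 1.6 -0.3]
 [-0.  -1. ]
 [-0.3 -1.4]
 [ 0.5 -0.9]
 [-1.3 -1.9]
 [-0.9  0.8]
 [-2.1 -0.3]
 [ 0.1  1.9]]
face 0 [0.533 0.013 0.032]
face 1 [ 0.479 -0.128  0.032]
breakers top corners in case frame [array([-0.174,  0.025]), array([-0.188, -0.024]), array([-0.249, -0.007]), array([-0.234,  0.042])]
contactor [array([ 0.05 , -0.193]), array([ 0.065, -0.238]), array([ 0.011, -0.256])]
lid lo edge [ 0.62487945 -0.09624359  0.23941938]
purple/blue [array([-0.221,  0.114]), array([-0.117,  0.206]), array([-0.184,  0.201])] carton [-0.051  0.189]
t 1.4 case mm [-677.1  522.1  226.7] F [0.5 0.5 0.4] w 1.0
[[-0.998 -0.069 -0.   ]
 [-0.069  0.998  0.   ]
 [ 0.     0.    -1.   ]]
twist 0.06909081171329468 [-477.1 -432.1   26.7]
twist 3.210683465303088 [477.1 432.1  26.7]
```

Call:
move_arm(
  motion=[
    {"twist": 0.044},
    {"tx": -0.034,"ty": -0.031},
    {"tx": -0.034,"ty": -0.031},
    {"tx": -0.034,"ty": -0.031},
    {"tx": -0.034,"ty": -0.031},
    {"tx": -0.034,"ty": -0.031},
    {"tx": -0.034,"ty": -0.031},
    {"tx": -0.034,"ty": -0.031},
    {"tx": -0.034,"ty": -0.031},
    {"tx": -0.034,"ty": -0.031},
    {"tx": -0.034,"ty": -0.031},
  ],
  gripper=1,
)

```text
invalid input
```

```bash
python3 -c "
from plan import *
info();print(to([-.20,.09,.12]),(M.T@R).round(3)[0])"
```

```text
t 1.4 case mm [-677.1  522.1  226.7] F [0.5 0.5 0.4] w 1.0
[-446.1 -464.   106.7] [-0.998 -0.069 -0.   ]
```

Call:
move_arm(
  motion=[
    {"tx": 0,"ty": 0,"tz": 0,"twist": 0.044},
    {"tx": -0.034,"ty": -0.031,"tz": 0,"twist": 0},
    {"tx": -0.034,"ty": -0.031,"tz": 0,"twist": 0},
    {"tx": -0.034,"ty": -0.031,"tz": 0,"twist": 0},
    {"tx": -0.034,"ty": -0.031,"tz": 0,"twist": 0},
    {"tx": -0.034,"ty": -0.031,"tz": 0,"twist": 0},
    {"tx": -0.034,"ty": -0.031,"tz": 0,"twist": 0},
    {"tx": -0.034,"ty": -0.031,"tz": 0,"twist": 0},
    {"tx": -0.034,"ty": -0.031,"tz": 0,"twist": 0},
    {"tx": -0.034,"ty": -0.031,"tz": 0,"twist": 0},
    {"tx": -0.034,"ty": -0.031,"tz": 0,"twist": 0},
  ],
  gripper=1,
)

```text
clock: 2.5
position: [0.3798, 0.2049, 0.2271]
ee_rot: [0.491, 3.102, 0.001]
force: [1.3, 0.8, -0.2]
width: 0.094
gripper_force: 0.0
```

```bash
python3 -c "
from plan import *
info();print(to([-.20,.09,.12]),(M.T@R).round(3)[0])"
```

```text
t 2.5 case mm [-335.9  210.7  227.1] F [ 1.   1.2 -0.2] w 0.09
[-135.9 -120.8  107. ] [-1. -0.  0.]
```

Call:
move_arm(
  motion=[
    {"tx": -0.032,"ty": -0.024,"tz": 0,"twist": 0},
    {"tx": -0.032,"ty": -0.024,"tz": 0,"twist": 0},
    {"tx": -0.032,"ty": -0.024,"tz": 0,"twist": 0},
    {"tx": -0.032,"ty": -0.024,"tz": 0,"twist": 0},
    {"tx": -0.032,"ty": -0.024,"tz": 0,"twist": 0},
    {"tx": 0,"ty": 0,"tz": 0.04,"twist": 0},
    {"tx": 0,"ty": 0,"tz": 0.04,"twist": 0},
    {"tx": 0,"ty": 0,"tz": 0.04,"twist": 0},
    {"tx": 0,"ty": 0,"tz": 0.04,"twist": 0},
    {"tx": 0,"ty": 0,"tz": 0.022,"twist": 0},
    {"tx": 0,"ty": 0,"tz": 0,"twist": 0},
  ],
)

```text
clock: 3.6
position: [0.4922, 0.0426, 0.0423]
ee_rot: [-0.491, -3.098, 0.003]
force: [-0.4, -1.2, 0.4]
width: 0.005
gripper_force: 0.0
```

```bash
python3 -c "
from plan import *
import cv2
a=arm.get_image('top');cv2.imwrite('pics/t1.png',cv2.resize(a[110:305,225:475,::-1],None,fx=3,fy=3))
info()"
```

```text
t 3.6 case mm [-178.9   91.1   42.3] F [ 0.  -1.3  0.4] w 0.01
```

View pics/t1.png

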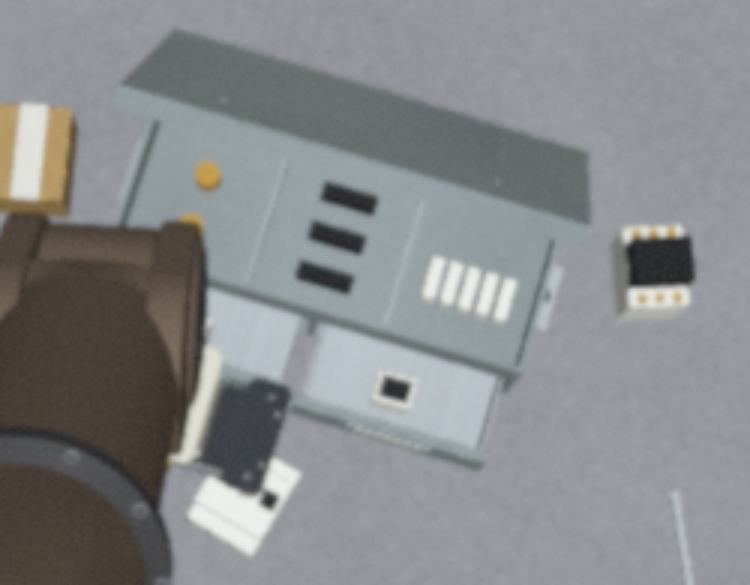

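Call:
move_arm(
  motion=[
    {"tx": -0.008,"ty": 0,"tz": -0.002,"twist": 0},
    {"tx": -0.008,"ty": 0,"tz": 0,"twist": 0},
    {"tx": -0.008,"ty": 0,"tz": 0,"twist": 0},
    {"tx": -0.004,"ty": 0,"tz": 0,"twist": 0},
    {"tx": -0.004,"ty": 0,"tz": 0,"twist": 0},
    {"tx": -0.004,"ty": 0,"tz": 0,"twist": 0},
    {"tx": -0.004,"ty": 0,"tz": 0,"twist": 0},
    {"tx": -0.004,"ty": 0,"tz": 0,"twist": 0},
  ],
)

```text
clock: 4.45
position: [0.5358, 0.0294, 0.0466]
ee_rot: [-0.491, -3.102, -0.0]
force: [-2.0, 0.9, 0.7]
width: 0.008
gripper_force: 1.2
```

```bash
python3 -c "
from plan import *
info()"
```

```text
t 4.45 case mm [-133.4   92.    46.6] F [-2.2  0.2  0.7] w 0.01
```

Call:
move_arm(
  motion=[
    {"tx": -0.005,"ty": 0,"tz": 0,"twist": 0},
    {"tx": -0.005,"ty": 0,"tz": 0,"twist": 0},
    {"tx": -0.005,"ty": 0,"tz": 0,"twist": 0},
    {"tx": -0.005,"ty": 0,"tz": 0,"twist": 0},
    {"tx": -0.004,"ty": 0,"tz": 0,"twist": 0},
    {"tx": -0.003,"ty": 0,"tz": 0,"twist": 0},
    {"tx": -0.002,"ty": 0,"tz": 0,"twist": 0},
    {"tx": -0.002,"ty": 0,"tz": 0,"twist": 0},
  ],
)

```text
clock: 5.25
position: [0.5655, 0.0196, 0.0466]
ee_rot: [-0.491, -3.103, 0.0]
force: [-2.2, -0.7, -0.9]
width: 0.006
gripper_force: 1.1
```

```bash
python3 -c "
from plan import *
info()"
```

```text
t 5.25 case mm [-102.1   91.9   46.6] F [-1.9 -1.4 -0.9] w 0.01
```

Near the end; creep until the force rises.

Call:
move_arm(
  motion=[
    {"tx": -0.002,"ty": 0,"tz": 0,"twist": 0},
    {"tx": -0.002,"ty": 0,"tz": 0,"twist": 0},
    {"tx": -0.001,"ty": 0,"tz": 0,"twist": 0},
    {"tx": -0.001,"ty": 0,"tz": 0,"twist": 0},
    {"tx": 0,"ty": 0,"tz": 0,"twist": 0},
  ],
)

```text
clock: 5.75
position: [0.5716, 0.0179, 0.0468]
ee_rot: [0.491, 3.103, 0.0]
force: [-2.8, -0.2, -0.4]
width: 0.003
gripper_force: 0.7
```

```bash
python3 -c "
from plan import *
info()"
```

```text
t 5.75 case mm [-95.9  92.1  46.8] F [-2.6 -1.1 -0.4] w 0.0
```

Call:
move_arm(
  motion=[
    {"tx": -0.001,"ty": 0,"tz": 0,"twist": 0},
    {"tx": -0.001,"ty": 0,"tz": 0,"twist": 0},
    {"tx": -0.001,"ty": 0,"tz": 0,"twist": 0},
    {"tx": -0.001,"ty": 0,"tz": 0,"twist": 0},
    {"tx": 0,"ty": 0,"tz": 0,"twist": 0},
  ],
)

```text
clock: 6.25
position: [0.5721, 0.0178, 0.0464]
ee_rot: [-0.489, -3.097, -0.001]
force: [-11.7, 3.2, 9.0]
width: 0.006
gripper_force: 6.2
```

```bash
python3 -c "
from plan import *
info()"
```

```text
t 6.25 case mm [-95.3  92.1  46.4] F [-12.2  -0.6   9. ] w 0.01
```

Call:
move_arm(
  motion=[
    {"tx": 0.006,"ty": 0,"tz": 0,"twist": 0},
    {"tx": 0.02,"ty": 0,"tz": 0,"twist": 0},
    {"tx": 0.02,"ty": 0,"tz": -0.035,"twist": 0},
    {"tx": 0.02,"ty": 0,"tz": -0.035,"twist": 0},
    {"tx": 0.015,"ty": -0.04,"tz": 0,"twist": 0},
    {"tx": 0,"ty": -0.04,"tz": 0,"twist": 0},
    {"tx": 0,"ty": -0.04,"tz": 0,"twist": 0},
    {"tx": 0,"ty": -0.04,"tz": 0,"twist": 0},
    {"tx": 0,"ty": -0.017,"tz": 0,"twist": 0},
    {"tx": 0,"ty": 0,"tz": 0,"twist": 0},
  ],
)

```text
clock: 7.25
position: [0.4434, -0.1297, 0.1174]
ee_rot: [0.498, 3.099, -0.001]
force: [0.2, 0.7, -0.4]
width: 0.006
gripper_force: 0.0
```

```bash
python3 -c "
from plan import *
import cv2
a=arm.get_image('scene');cv2.imwrite('pics/s1.png',cv2.resize(a[150:340,215:425,::-1],None,fx=3,fy=3))
info()"
```

```text
t 7.25 case mm [-172.2  -87.8  117.4] F [-0.   0.8 -0.4] w 0.01
```

View pics/s1.png

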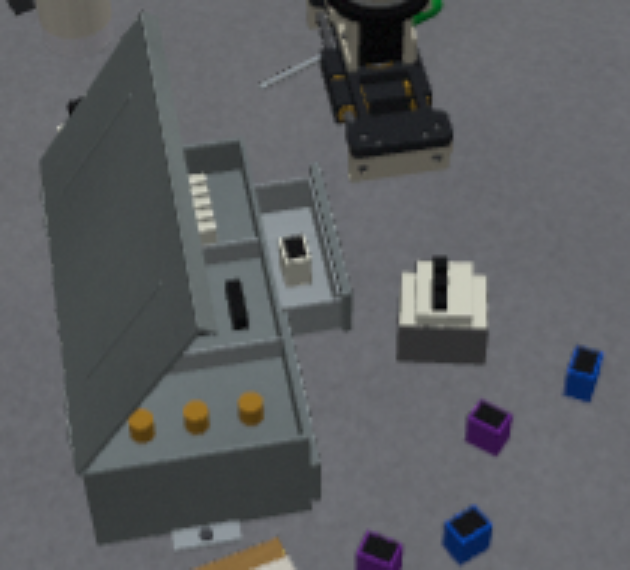

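Left drawer is home (flush at crop 318,480), the right one is still out, and the bystanders haven't moved.

Call:
move_arm(
  motion=[
    {"tx": 0.006,"ty": 0,"tz": 0.035,"twist": 0},
    {"tx": 0,"ty": 0,"tz": 0.036,"twist": 0},
    {"tx": 0,"ty": 0,"tz": 0,"twist": 0},
    {"tx": -0.01,"ty": 0,"tz": 0,"twist": 0},
    {"tx": -0.01,"ty": 0,"tz": 0,"twist": 0},
    {"tx": -0.004,"ty": 0,"tz": 0,"twist": 0},
    {"tx": -0.004,"ty": 0,"tz": 0,"twist": 0},
    {"tx": -0.004,"ty": 0,"tz": 0,"twist": 0},
    {"tx": -0.004,"ty": 0,"tz": 0,"twist": 0},
    {"tx": -0.004,"ty": 0,"tz": 0,"twist": 0},
  ],
)

```text
clock: 8.3
position: [0.4755, -0.137, 0.0458]
ee_rot: [-0.491, -3.102, -0.0]
force: [-2.3, 0.9, 0.9]
width: 0.007
gripper_force: 1.2
```

```bash
python3 -c "
from plan import *
info()"
```

```text
t 8.3 case mm [-139.3  -84.9   45.8] F [-2.4  0.2  0.9] w 0.01
```

Pushing; 44 mm to home.

Call:
move_arm(
  motion=[
    {"tx": -0.005,"ty": 0,"tz": 0,"twist": 0},
    {"tx": -0.005,"ty": 0,"tz": 0,"twist": 0},
    {"tx": -0.005,"ty": 0,"tz": 0,"twist": 0},
    {"tx": -0.005,"ty": 0,"tz": 0,"twist": 0},
    {"tx": -0.005,"ty": 0,"tz": 0,"twist": 0},
    {"tx": -0.005,"ty": 0,"tz": 0,"twist": 0},
    {"tx": -0.004,"ty": 0,"tz": 0,"twist": 0},
    {"tx": -0.003,"ty": 0,"tz": 0,"twist": 0},
    {"tx": -0.002,"ty": 0,"tz": 0,"twist": 0},
    {"tx": -0.002,"ty": 0,"tz": 0,"twist": 0},
    {"tx": -0.001,"ty": 0,"tz": 0,"twist": 0},
    {"tx": 0,"ty": 0,"tz": 0,"twist": 0},
  ],
)

```text
clock: 9.5
position: [0.5159, -0.1502, 0.0457]
ee_rot: [0.491, 3.103, -0.0]
force: [-1.2, 0.7, -0.9]
width: 0.001
gripper_force: 0.5
```

```bash
python3 -c "
from plan import *
info()"
```

```text
t 9.5 case mm [-96.9 -84.9  45.7] F [-1.4  0.3 -0.9] w 0.0
```

Call:
move_arm(
  motion=[
    {"tx": -0.001,"ty": 0,"tz": 0,"twist": 0},
    {"tx": -0.001,"ty": 0,"tz": 0,"twist": 0},
    {"tx": -0.001,"ty": 0,"tz": 0,"twist": 0},
    {"tx": -0.001,"ty": 0,"tz": 0,"twist": 0},
    {"tx": -0.001,"ty": 0,"tz": 0,"twist": 0},
    {"tx": 0,"ty": 0,"tz": 0,"twist": 0},
  ],
)

```text
clock: 10.1
position: [0.5166, -0.1502, 0.045]
ee_rot: [-0.49, -3.096, -0.003]
force: [-13.1, 3.4, 9.6]
width: 0.002
gripper_force: 6.7
```

```bash
python3 -c "
from plan import *
info()"
```

```text
t 10.1 case mm [-96.2 -84.8  45. ] F [-13.6  -0.8   9.6] w 0.0
```

Call:
move_arm(
  motion=[
    {"tx": 0.006,"ty": 0,"tz": 0,"twist": 0},
    {"tx": 0.02,"ty": 0,"tz": 0,"twist": 0},
    {"tx": 0.02,"ty": 0,"tz": 0,"twist": 0},
    {"tx": 0,"ty": 0,"tz": -0.04,"twist": 0},
    {"tx": 0,"ty": 0,"tz": -0.045,"twist": 0},
    {"tx": 0,"ty": 0.02,"tz": -0.045,"twist": 0},
    {"tx": 0,"ty": 0.02,"tz": -0.045,"twist": 0},
    {"tx": 0,"ty": 0.02,"tz": -0.045,"twist": 0},
    {"tx": 0,"ty": 0.02,"tz": -0.045,"twist": 0},
    {"tx": 0,"ty": 0,"tz": -0.01,"twist": 0},
    {"tx": 0,"ty": 0,"tz": 0,"twist": 0},
  ],
)

```text
clock: 11.2
position: [0.5028, -0.061, 0.3225]
ee_rot: [0.488, 3.099, 0.002]
force: [-0.5, -0.3, -1.1]
width: 0.008
gripper_force: 0.0
```

```bash
python3 -c "
from plan import *
import cv2
a=arm.get_image('scene');cv2.imwrite('pics/s2.png',cv2.resize(a[150:340,215:425,::-1],None,fx=3,fy=3))
info()
a=np.arange(.98,-.05,-.06)
x=(.08-.145*np.cos(a)+.006*np.sin(a)+.0115)*1e3;z=(.095+.145*np.sin(a)+.006*np.cos(a))*1e3
for q in zip(a,x,z,np.diff(x,prepend=x[0]),np.diff(z,prepend=z[0])):print(np.round(q,2))"
```

```text
t 11.2 case mm [-136.8   -4.2  322.5] F [-0.4 -0.5 -1.1] w 0.01
[  0.98  15.71 218.76   0.     0.  ]
[  0.92   8.43 214.    -7.29  -4.77]
[  0.86   1.44 208.8   -6.99  -5.2 ]
[  0.8   -5.22 203.2   -6.66  -5.6 ]
[  0.74 -11.53 197.2   -6.31  -5.99]
[  0.68 -17.48 190.84  -5.94  -6.36]
[  0.62 -23.03 184.13  -5.55  -6.71]
[  0.56 -28.16 177.11  -5.14  -7.03]
[  0.5  -32.87 169.78  -4.71  -7.32]
[  0.44 -37.13 162.19  -4.26  -7.59]
[  0.38 -40.93 154.36  -3.8   -7.83]
[  0.32 -44.25 146.31  -3.32  -8.05]
[  0.26 -47.08 138.08  -2.83  -8.23]
[  0.2  -49.42 129.69  -2.33  -8.39]
[  0.14 -51.24 121.18  -1.83  -8.51]
[ 8.0000e-02 -5.2560e+01  1.1257e+02 -1.3100e+00 -8.6100e+00]
[ 2.000e-02 -5.335e+01  1.039e+02 -7.900e-01 -8.670e+00]
[-4.000e-02 -5.362e+01  9.520e+01 -2.700e-01 -8.700e+00]
```

View pics/s2.png

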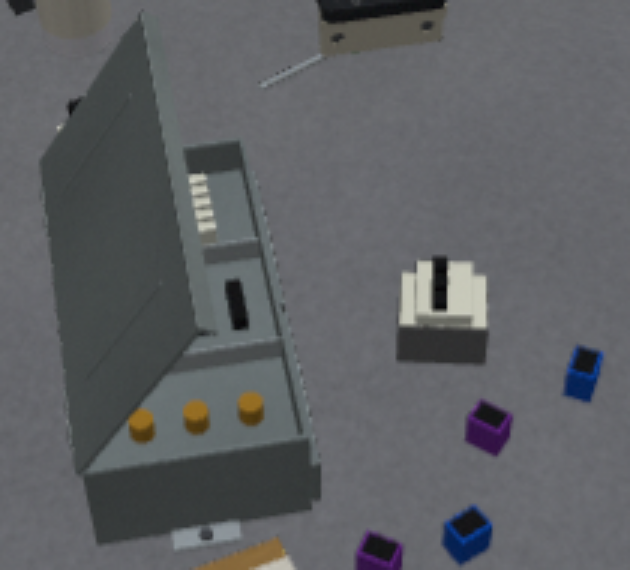

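Both drawers are shut (flush along crop 250–320). Next, over the lid.

Call:
move_arm(
  motion=[
    {"tx": -0.035,"ty": 0,"tz": 0,"twist": 0},
    {"tx": -0.035,"ty": 0,"tz": 0,"twist": 0},
    {"tx": -0.035,"ty": 0,"tz": 0,"twist": 0},
    {"tx": -0.035,"ty": 0,"tz": 0,"twist": 0},
    {"tx": -0.03,"ty": 0,"tz": 0,"twist": 0},
    {"tx": 0,"ty": 0,"tz": 0,"twist": 0},
    {"tx": 0,"ty": 0,"tz": 0.03,"twist": 0},
    {"tx": 0,"ty": 0,"tz": 0.03,"twist": 0},
    {"tx": 0,"ty": 0,"tz": 0.02,"twist": 0},
    {"tx": 0,"ty": 0,"tz": 0.015,"twist": 0},
    {"tx": 0,"ty": 0,"tz": 0.005,"twist": 0},
    {"tx": 0,"ty": 0,"tz": 0,"twist": 0},
  ],
)

```text
clock: 12.45
position: [0.6618, -0.1142, 0.2192]
ee_rot: [-0.492, -3.1, 0.0]
force: [-1.0, 0.4, 0.8]
width: 0.005
gripper_force: 0.0
```

```bash
python3 -c "
from plan import *
import cv2
a=arm.get_image('scene');cv2.imwrite('pics/s3.png',cv2.resize(a[100:340,165:425,::-1],None,fx=2,fy=2))
info()"
```

```text
t 12.45 case mm [ 30.7  -5.7 219.2] F [-1.1  0.   0.8] w 0.0
```

View pics/s3.png

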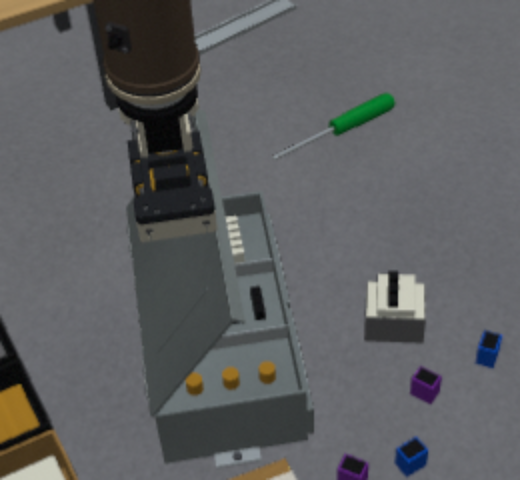

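The gripper sits behind and above the lid's outer face. Now sweep along the arc.

Call:
move_arm(
  motion=[
    {"tx": -0.005,"ty": 0,"tz": 0,"twist": 0},
    {"tx": -0.005,"ty": 0,"tz": 0,"twist": 0},
    {"tx": -0.005,"ty": 0,"tz": 0,"twist": 0},
    {"tx": -0.007,"ty": 0,"tz": 0.005,"twist": 0},
    {"tx": -0.007,"ty": 0,"tz": 0.005,"twist": 0},
    {"tx": -0.007,"ty": 0,"tz": 0.006,"twist": 0},
    {"tx": -0.006,"ty": 0,"tz": 0.006,"twist": 0},
  ],
)

```text
clock: 13.2
position: [0.7035, -0.127, 0.1978]
ee_rot: [-0.491, -3.102, 0.0]
force: [-0.1, 0.1, 0.8]
width: 0.004
gripper_force: 0.0
```

```bash
python3 -c "
from plan import *
info()"
```

```text
t 13.2 case mm [ 74.4  -5.  197.8] F [-0.1  0.1  0.8] w 0.0
```

I had the sign reversed (tool x is -case x), so the tool moved away from the lid without contact. Reversing.

Call:
move_arm(
  motion=[
    {"tx": 0.008,"ty": 0,"tz": -0.011,"twist": 0},
    {"tx": 0.012,"ty": 0,"tz": -0.011,"twist": 0},
    {"tx": 0.012,"ty": 0,"tz": 0,"twist": 0},
    {"tx": 0.012,"ty": 0,"tz": 0,"twist": 0},
    {"tx": 0.007,"ty": 0,"tz": 0,"twist": 0},
    {"tx": 0.007,"ty": 0,"tz": 0,"twist": 0},
    {"tx": 0.007,"ty": 0,"tz": 0.005,"twist": 0},
    {"tx": 0.007,"ty": 0,"tz": 0.005,"twist": 0},
    {"tx": 0.007,"ty": 0,"tz": 0.006,"twist": 0},
  ],
)

```text
clock: 14.1
position: [0.6276, -0.1023, 0.2045]
ee_rot: [0.491, 3.103, 0.0]
force: [0.8, -0.0, 2.6]
width: 0.003
gripper_force: 1.1
```

```bash
python3 -c "
from plan import *
info()"
```

```text
t 14.1 case mm [ -5.5  -4.9 204.5] F [0.8 0.2 2.6] w 0.0
```

Call:
move_arm(
  motion=[
    {"tx": 0.006,"ty": 0,"tz": 0.006,"twist": 0},
    {"tx": 0.006,"ty": 0,"tz": 0.007,"twist": 0},
    {"tx": 0.006,"ty": 0,"tz": 0.007,"twist": 0},
    {"tx": 0.005,"ty": 0,"tz": 0.007,"twist": 0},
    {"tx": 0.005,"ty": 0,"tz": 0.007,"twist": 0},
    {"tx": 0.004,"ty": 0,"tz": 0.008,"twist": 0},
    {"tx": 0.004,"ty": 0,"tz": 0.008,"twist": 0},
  ],
)

```text
clock: 14.8
position: [0.5933, -0.0911, 0.154]
ee_rot: [-0.491, -3.103, -0.0]
force: [1.0, -0.4, 1.2]
width: 0.006
gripper_force: 0.8
```

```bash
python3 -c "
from plan import *
info()"
```

```text
t 14.8 case mm [-41.5  -4.9 154. ] F [ 1.1 -0.   1.2] w 0.01
```

Call:
move_arm(
  motion=[
    {"tx": 0.004,"ty": 0,"tz": 0.008,"twist": 0},
    {"tx": 0.003,"ty": 0,"tz": 0.008,"twist": 0},
    {"tx": 0.002,"ty": 0,"tz": 0.008,"twist": 0},
    {"tx": 0.002,"ty": 0,"tz": 0.008,"twist": 0},
    {"tx": 0.001,"ty": 0,"tz": 0.008,"twist": 0},
    {"tx": 0,"ty": 0,"tz": 0.005,"twist": 0},
    {"tx": 0,"ty": 0,"tz": 0.003,"twist": 0},
    {"tx": 0,"ty": 0,"tz": 0.002,"twist": 0},
    {"tx": 0,"ty": 0,"tz": 0.002,"twist": 0},
    {"tx": 0,"ty": 0,"tz": 0,"twist": 0},
  ],
)

```text
clock: 15.8
position: [0.5823, -0.0877, 0.1026]
ee_rot: [0.491, 3.103, -0.0]
force: [0.2, -0.1, 0.5]
width: 0.006
gripper_force: 0.0
```

```bash
python3 -c "
from plan import *
info()"
```

```text
t 15.8 case mm [-53.   -5.  102.6] F [ 0.2 -0.   0.5] w 0.01
```

Call:
move_arm(
  motion=[
    {"tx": 0,"ty": 0,"tz": 0.001,"twist": 0},
    {"tx": 0,"ty": 0,"tz": 0.001,"twist": 0},
    {"tx": 0,"ty": 0,"tz": 0.001,"twist": 0},
    {"tx": 0,"ty": 0,"tz": 0,"twist": 0},
    {"tx": 0,"ty": 0,"tz": 0,"twist": 0},
  ],
)

```text
clock: 16.3
position: [0.5825, -0.0877, 0.1012]
ee_rot: [0.491, 3.102, 0.001]
force: [-6.0, 0.4, 16.6]
width: 0.002
gripper_force: 8.2
```

```bash
python3 -c "
from plan import *
info()"
```

```text
t 16.3 case mm [-52.9  -5.  101.2] F [-5.8 -1.5 16.6] w 0.0
```

The lid is down on the rim (z 101 mm, 17 N). Retreating upward, then a check.

Call:
move_arm(
  motion=[
    {"tx": 0,"ty": 0,"tz": -0.01,"twist": 0},
    {"tx": 0,"ty": 0,"tz": -0.03,"twist": 0},
    {"tx": 0,"ty": 0,"tz": -0.04,"twist": 0},
    {"tx": 0.03,"ty": 0,"tz": -0.04,"twist": 0},
    {"tx": 0.04,"ty": 0,"tz": -0.03,"twist": 0},
    {"tx": 0.04,"ty": 0.02,"tz": 0,"twist": 0},
    {"tx": 0.04,"ty": 0.02,"tz": 0,"twist": 0},
    {"tx": 0.03,"ty": 0.03,"tz": 0,"twist": 0},
    {"tx": 0,"ty": 0,"tz": 0,"twist": 0},
    {"tx": 0,"ty": 0,"tz": 0,"twist": 0},
  ],
)

```text
clock: 17.3
position: [0.4326, 0.0353, 0.2503]
ee_rot: [0.487, 3.103, 0.001]
force: [0.2, 0.0, -0.1]
width: 0.004
gripper_force: 0.0
```

```bash
python3 -c "
from plan import *
import cv2
a=arm.get_image('scene');cv2.imwrite('pics/s4.png',cv2.resize(a[130:380,215:445,::-1],None,fx=2.4,fy=2.4))
info()"
```

```text
t 17.3 case mm [-233.4   65.7  250.3] F [ 0.1  0.1 -0.1] w 0.0
```

View pics/s4.png

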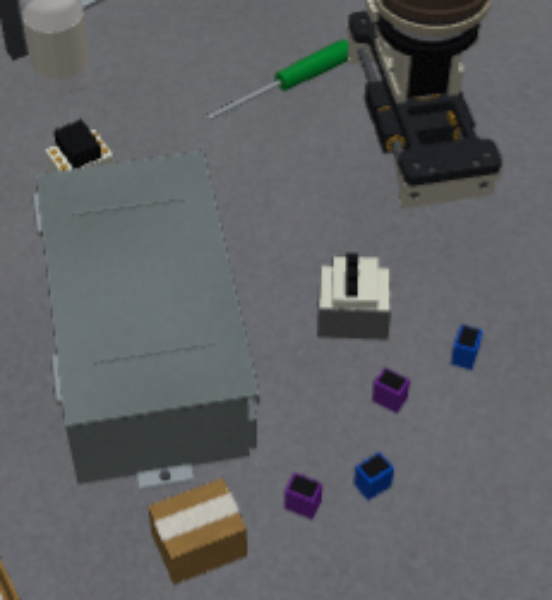

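The lid is flat, both drawers are home, and the bystanders are in place.

```bash
python3 -c "
from cell import arm
print(arm.sign_off())"
```

```text
the job is handed in; nothing more can be done
None
```

Both drawers were pushed fully home and the lid gently shut. The last picture shows the bystanders where they were. I couldn't see the relays once the drawers were closed, and the job is handed in with no verdict returned.

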